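# Fit a gear to the splined spindle of a feed gearbox

## Task

Put the gearbox's swing lever in neutral, its middle position, so that the idler is out of the way. Then take the new gear (hub up, all teeth whole; leave the stripped one that came off), slip it hub up over the bare splined spindle, turn it until the splines mesh, slide it fully home against the spring collar so that it sits flush on the boss, and stay there: finish still gripping the gear's hub and pressing it home, so that I can snap the retaining ring into its groove. Leave the things lying round about where they are.

Things in the scene. Friction and masses are not known exactly. Their poses are not given: they have to be found in the camera images.
- gearbox: grey gearbox fixed to the bench: flange 172 x 232 mm, top cover 45 mm high. Origin at bench height under the swing lever's pivot (mid box); x to the box's back (away from the handle), y to the bare spindle's side, z up. On top: a pinion (OD 32) on the pivot; at x 35, y +61 mm the bare splined spindle; at x 35, y -61 a gear already mounted (OD 64, hub 44 mm wide to 90 mm, shaft to 102 mm high).
- gear_lever (a joint): swing lever, upright pivot, rad, counterclockwise from above. 0 = neutral: handle straight to the box's front (-x), between the middle two lines of the bright quadrant. Stops at +0.75 (idler at the bare spindle) and -0.75 (at the mounted gear). The idler (OD 32, 28 mm behind the pivot, 58 to 70 mm high) blocks the new gear above +0.5. Stays where left; 3 N at the knob moves it.
- lever_knob (a point): middle of the lever's black upright handle knob: 21 mm across, round, 28 mm tall (this point at 82 mm above the bench, knob from 68 to 96 mm), 88 mm from the pivot.
- spindle (a joint): angle of the bare splined spindle about its upright axis, rad, counterclockwise seen from above; at 0 one of its six keys points along the gearbox's +x. Stiff to turn (0.12 N m).
- spindle_tip (a point): centre of the top of the bare spindle, 102 mm above the bench. Below it a nose that widens from 14 to 22 mm in the first 7 mm, plain 22 mm to 14 mm below the tip (snap-ring groove in it), then six keys, 5 mm wide, 30 mm across the keys, 22 mm between them, their top ends bevelled.
- seat (a point): centre of the top of the 48 mm boss round the spindle, 58 mm above the bench and 44 mm below the spindle's tip: the underside of a gear that is home lies in this plane. The mounted gear's axis is 121 mm away from this one.
- collar: steel spring collar, 40 mm across, round the spindle; free it stands 6 mm above the boss; a spring under it gives 7 N at once and 13 N when it is pushed flush with the boss. The gear rests on it and lifts 6 mm again when let go. Its origin is on the spindle's axis, at bench height when it is up.
- new_gear: new steel gear, lying hub up: 30 whole teeth, OD 64, toothed disc 12 mm thick, on it a round hub 44 mm across and 20 mm tall (32 in all); 0.25 to 0.42 kg. Bore right through with six grooves 6.8 mm wide: 24 mm between them, 32 across (1 mm, 4 degrees of play each way). Origin at the centre of its underside, z up the hub; a groove lies at its own +x, so it meshes every 60 degrees.
- old_gear: the gear that came off: same size, but seven teeth stripped, lying hub down with its flat face up. Origin at the centre of its lower end. To be left alone.
- snap_ring: retaining ring for the spindle, open steel ring 28 mm across, 2 mm thick, lying on the bench. To be left alone.
- screwdriver_1: red-handled screwdriver, 202 mm long, lying on the bench to the left. To be left alone.
- fastener_box: clear box of fasteners, 64 x 78 x 26 mm, lying on the bench left of the gearbox. To be left alone.
There are look-alikes about, which are no part of the job. What is shaped like the new_gear but orange or purple is not meant.

How it is judged:
By the outcome, as a careful person would: the job done as asked, in the order asked, and still so for the second after the job is handed in, while the arm keeps its last pose, push and grip.
It also fails if it takes over 56 s, if anything falls off the work surface, if the arm or the gripper's body presses on something with over 40 N, if the wrist force passes 120 N, or if a joint passes its speed limit or range.

## Robot

A 6-joint arm with a two-finger parallel gripper is mounted at the origin on a cart in front of the work surface, level with it; the furniture and walls round the work are solid. World frame = base frame: x ahead of the robot, y to its left, z up, the work surface at z = 0. Lengths are in m, angles in rad, forces in N, time in s.
With the tool pointing down it reaches from about 0.375 to 0.975 m from the base axis. Payload 3.8 kg.
Tool frame: the origin (TCP) lies midway between the tips of the shut fingers; the grasp point (between the pads) lies 19 mm behind it; z points along the fingers, y is the direction in which the jaws open and shut (so a half turn about z gives the same grasp; the last joint's range is limited). The gripper opens to 85 mm and grips with 20 to 120 N. Pads are 22 mm wide; open, the fingers measure 114 mm over their backs; the gripper's body (76 mm by 85 mm) begins 54 mm behind the grasp point. The pads swing forward as they close: fully open they stand 13 mm farther back than shut.
Start: joints at [1.277, 0.264, 1.604, -0, 1.274, -0.037], TCP at [0.171, 0.653, 0.231] pointing down, gripper open.
Joint ranges: [-2.63, 2.63], [-0.94, 2.18], [0.31, 2.57], [-1.31, 4.45], [0, 2.66], [-2.55, 2.55]. Speed limits (rad/s): [2.57, 2.57, 3.14, 3.14, 3.14, 3.14].

## Interface

Orientations are given as a rotation vector (axis times angle).
In Python, from workcell import bot gives the robot as it stands.
- The arm moves only by the shell command python3 -m inch 'ROWS' [FORCE]. ROWS is JSON, a list of rows, each an object of numbers: "dx", "dy", "dz": the shift along the tool's x, y, z in m; "ax", "ay", "az": the turn, a rotation vector about the tool's x, y, z in degrees; "fingers": the opening, from -1 (shut) to 1 (fully open). A call has 1 to 20 rows; each row is the pose to reach, as a shift and turn from the pose measured when the call began, along the tool's axes at that moment; what a row does not reach only later rows make up. A row lasts 1/8 s, in which the tool goes at most 62.5 mm and 10.7 degrees, less where a joint would pass 70% of its speed; a pose out of reach is approached as far as the arm can. A call with a gripper value outside its range is refused whole. The fingers move at their own pace and stop on an object; FORCE is the grip in N (left out, the last holds). Time passes only in rows, so rows that repeat a pose let the fingers close. It gives the time, the measured TCP pose, the force and the opening at its end, in the units of the state.
- bot.read_state(): the state, without advancing time (a new reading comes with each control period).
- bot.read_camera(name): name is "scene" or "top" or "wrist"; returns (picture, depth): 420x560x3 uint8, blue, green, red; 420x560 float32, m along the optical axis (not along the pixel's ray), 0 where there is no reading.
- bot.get_calibration(name): a dict with "intrinsics" (3x3 intrinsics, pixels), "distortion" ([k1, k2, p1, p2, k3] as OpenCV has them; the pictures are not rectified), "view" (4x4, takes a point from world to camera coordinates). Camera axes: x right, y down, z forward; pixel columns grow to the right and rows downward; lengths in m; the calibration is good to about 2 mm. A picture is of the moment at which its call begins: read the wrist's pose just before it. get_calibration takes no time and is no camera call; for the wrist camera it gives the pose at the moment of the call.
- bot.finish_job(): hands the job in, once; it reports no verdict.
Trained networks look in the newest picture that a camera, given by its name, has taken for a name from the list of things; names that differ only in an ending like _2 or _b are one class to them, and where a whole thing is asked for, a point or a joint stands for the part that bears it (a point fixed in the world has none). Each returns a list of dicts, best first, with "p" (0 to 1); they miss things now and then, are a little off and sometimes report something else, mostly with a low value. They report only what shows in the picture. A call takes as long as a camera call. They do not tell look-alikes from the thing itself.
- bot.masks_of(camera, thing): "region" (420x560 bool, what is visible of it) and "box" ([left, top, right, bottom] in pixels, round what is visible of it).
The state is a dict: "time": time; "q": joint angles; "joint_vel": joint speeds; "joint_torque": joint torques, N m; "tool_pos": TCP position; "tcp_rot": TCP orientation; "wrist_force": force on the tool from outside, world axes, zero at the start; "torque": the same for the moment, N m; "width": opening from 0.0 (shut) to 1.0 (fully open).
Only numpy, scipy, OpenCV 4.12 (cv2) and the standard library are available. Lean on these libraries where they do the work, as an engineer would, in place of code of your own. Each camera call takes 0.05 s, during which the arm holds its last target. There are 200 camera calls.

## Working session

There is one attempt and no reset: what is moved stays moved. The work goes in short steps, Python scripts to look and compute and a shell command to move; the robot and the scene stay as the last step left them, time stands still between calls to the robot, and variables do not carry over. Pictures are saved under pics/ and viewed, about 8 in all and at most 12, crops included, and the job is handed in when it is done.

```bash
mkdir -p pics; cat > h.py <<'E'
import numpy as np, cv2
from workcell import bot
from scipy.spatial.transform import Rotation as R
def cal(n):
    c=bot.get_calibration(n); return np.array(c["intrinsics"],float),np.array(c["distortion"],float),np.array(c["view"],float)
def grab(n):
    C=cal(n); im,d=bot.read_camera(n); return im,d,C
def cloud(d,C):
    K,D,V=C; v,u=np.mgrid[:d.shape[0],:d.shape[1]]
    p=cv2.undistortPoints(np.stack([u.ravel(),v.ravel()],1).astype(np.float64)[:,None],K,D)[:,0]
    P=np.c_[p*d.ravel()[:,None],d.ravel()]
    W=(P-V[:3,3])@V[:3,:3]
    W[d.ravel()<=0]=np.nan
    return W.reshape(*d.shape,3)
def proj(P,C):
    K,D,V=C
    return cv2.projectPoints(np.atleast_2d(P).astype(float),cv2.Rodrigues(V[:3,:3])[0],V[:3,3],K,D)[0][:,0]
E
python3 - <<'E'
from h import *
ims=[]
for n in("top","scene"):
    im,d,C=grab(n); W=cloud(d,C); ims.append(im); np.savez(f"{n}.npz",im=im,d=d,W=W)
    cv2.imwrite(f"pics/{n}0.png",cv2.resize(im,(800,600)))
    print(n,"campos",-C[2][:3,:3].T@C[2][:3,3])
    for t in("new_gear","gear_lever","lever_knob","spindle","gearbox","collar","old_gear"):
        for m in bot.masks_of(n,t)[:4]:
            w=W[m["region"]]; w=w[~np.isnan(w[:,0])]
            print(t,round(m["p"],2),np.round(m["box"]),len(w),np.round(np.median(w,0),3) if len(w) else"", np.round(np.percentile(w[:,2],98),3) if len(w) else"")
print(bot.read_state())
E
```

```text
top campos [0.22258358 0.15315842 1.46875996]
new_gear 0.64 [324. 181. 344. 202.] 249 [ 0.533 -0.048  0.016] 0.037
new_gear 0.63 [381. 215. 406. 234.] 237 [ 0.427 -0.224  0.018] 0.037
new_gear 0.51 [350. 226. 372. 244.] 243 [ 0.401 -0.118  0.016] 0.037
new_gear 0.26 [247. 176. 278. 214.] 196 [0.516 0.183 0.063] 0.099
gear_lever 0.57 [248. 177. 277. 213.] 186 [0.515 0.182 0.065] 0.099
lever_knob 0.55 [246. 178. 277. 210.] 191 [0.525 0.189 0.061] 0.099
lever_knob 0.42 [215. 167. 292. 221.] 3657 [0.536 0.2   0.046] 0.096
spindle 0.54 [236. 170. 246. 183.] 67 [0.58  0.256 0.092] 0.105
gearbox 0.88 [213. 168. 295. 219.] 3709 [0.536 0.201 0.046] 0.096
old_gear 0.51 [372. 178. 393. 197.] 276 [ 0.543 -0.197  0.03 ] 0.037
scene campos [ 0.16021552 -0.54655371  1.03342503]
new_gear 0.8 [297. 333. 322. 358.] 519 [ 0.424 -0.23   0.015] 0.034
new_gear 0.72 [305. 259. 328. 283.] 395 [ 0.534 -0.056  0.016] 0.036
new_gear 0.63 [270. 301. 297. 328.] 467 [ 0.399 -0.129  0.015] 0.035
gear_lever 0.56 [255. 185. 284. 221.] 218 [0.506 0.176 0.061] 0.098
lever_knob 0.5 [257. 184. 283. 219.] 209 [0.508 0.17
[... 368 characters left out ...]
 358. 328.] 483 [ 0.541 -0.197  0.031] 0.036
{'time': 0.8, 'q': array([ 1.27707005e+00,  2.63832138e-01,  1.60395116e+00,  2.13783345e-05,
        1.27370484e+00, -3.69289276e-02]), 'joint_vel': array([ 0.00130091, -0.00115904,  0.0010604 ,  0.0014253 ,  0.00168036,
        0.00147659]), 'joint_torque': array([ 1.16050156e-03, -5.14973617e+01, -3.67699420e+01,  1.38700198e-04,
        4.70785963e-04,  2.29556201e-05]), 'tool_pos': array([0.17145892, 0.6528811 , 0.23135192]), 'tcp_rot': array([-4.02278248e-01, -3.11572752e+00, -1.67228989e-04]), 'wrist_force': array([ 0.26815145, -0.68978302,  0.13996677]), 'torque': array([ 0.0292899 ,  0.06165321, -0.01621607]), 'width': 1.0033125162386711}
```

```bash
python3 -m inch --help 2>&1 | head -20; ls
```

```text
invalid input: not JSON, or not a number
h.py
pics
scene.npz
top.npz
```

```bash
python3 - <<'E'
import numpy as np,cv2
a=np.load("top.npz")["im"][150:260,205:425]; b=np.load("scene.npz")["im"][150:370,225:375]
a=cv2.resize(a,None,fx=3.6,fy=3.6,interpolation=3); 
cv2.imwrite("pics/a.png",a)
b1=cv2.resize(b[:95],None,fx=2.6,fy=2.6,interpolation=3);b2=cv2.resize(b[95:],None,fx=2.6,fy=2.6,interpolation=3)
c=np.zeros((max(len(b1),len(b2)),b1.shape[1]*2,3),np.uint8);c[:len(b1),:b1.shape[1]]=b1;c[:len(b2),b1.shape[1]:]=b2
w=np.zeros((min(600,len(a)+0),800,3),np.uint8)
a=cv2.resize(a,(560,280)); w=np.zeros((600,800,3),np.uint8); w[:280,:560]=a; c=c[:319,:800]; w[280:280+len(c),:c.shape[1]]=c
cv2.imwrite("pics/b.png",w)
E
```

```text
(no output)
```

View pics/b.png

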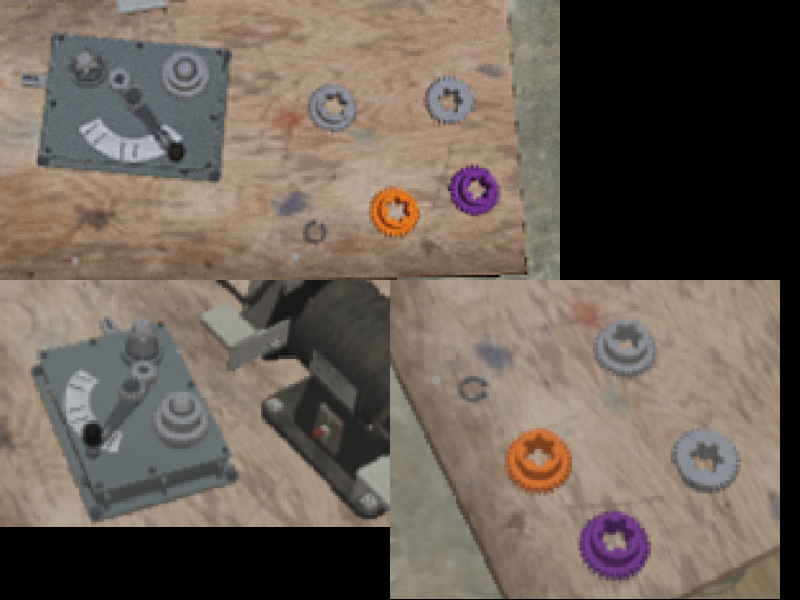

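```bash
cat >> h.py <<'E'
def pose():
    s=bot.read_state(); return np.array(s["tool_pos"]),R.from_rotvec(s["tcp_rot"])
def down(yaw): # tool pointing down, tool y axis at world angle yaw
    y=np.array([np.cos(yaw),np.sin(yaw),0]);z=np.array([0,0,-1.]);return R.from_matrix(np.c_[np.cross(y,z),y,z])
def rel(p,Rt,P=None):
    p0,R0=P or pose(); d=R0.inv().apply(np.array(p)-p0); a=(R0.inv()*Rt).as_rotvec(degrees=True)
    print("dx,dy,dz",np.round(d,4),"a",np.round(a,2),"rows>=",max(np.linalg.norm(d)/.0625,np.linalg.norm(a)/10.7).round(1))
def circ(xy,it=400,r=None):
    xy=np.asarray(xy,float); (c,rr)=cv2.minEnclosingCircle(xy.astype(np.float32)); return np.array(c),rr
E
python3 - <<'E'
from h import *
for n in("top","scene"):
    W=np.load(f"{n}.npz")["W"]
    def near(c,r,z0,z1):
        m=(np.hypot(W[...,0]-c[0],W[...,1]-c[1])<r)&(W[...,2]>z0)&(W[...,2]<z1); return W[m]
    box=near((.536,.2),.2,.040,.050)[:,:2]
    r=cv2.minAreaRect((box*1000).astype(np.float32)); print(n,"cover",r)
    for nm,c,r,a,b in(("spin",(.58,.25),.04,.09,.12),("mounthub",(.56,.135),.05,.083,.094),("mountsh",(.56,.135),.05,.097,.12),("knob",(.485,.155),.045,.088,.105),("newhub",(.533,-.05),.05,.027,.04),("newdisc",(.533,-.05),.05,.006,.04)):
        p=near(c,r,a,b); 
        if len(p): cc,rr=circ(p[:,:2]); print(nm,len(p),np.round(p.mean(0),4),np.round(cc,4),round(rr,4),"zmax",p[:,2].max().round(4))
p,r=pose(); print(r.as_matrix().round(3))
C=cal("wrist"); V=C[2]; cp=-V[:3,:3].T@V[:3,3]
print("cam in tool",r.inv().apply(cp-p).round(4), (r.inv().as_matrix()@V[:3,:3].T).round(3)); print(C[0])
E
```

```text
top cover ((596.970947265625, 197.44830322265625), (214.35804748535156, 265.82672119140625), 83.34674835205078)
spin 38 [0.5834 0.2569 0.0977] [0.5836 0.257 ] 0.0135 zmax 0.1055
mounthub 111 [0.5708 0.1398 0.0892] [0.5713 0.1389] 0.0225 zmax 0.094
mountsh 33 [0.5709 0.1387 0.101 ] [0.57   0.1386] 0.0128 zmax 0.1085
knob 34 [0.4718 0.1517 0.0952] [0.4724 0.1521] 0.0101 zmax 0.101
newhub 83 [ 0.5389 -0.0481  0.0321] [ 0.538  -0.0488] 0.022 zmax 0.0381
newdisc 237 [ 0.5355 -0.048   0.02  ] [ 0.5323 -0.0507] 0.0469 zmax 0.0381
scene cover ((594.1452026367188, 198.64474487304688), (220.83151245117188, 262.5287170410156), 83.58392333984375)
spin 46 [0.5822 0.2556 0.0985] [0.5857 0.258 ] 0.0131 zmax 0.1075
mounthub 126 [0.5669 0.1344 0.0901] [0.5683 0.1403] 0.0244 zmax 0.0939
mountsh 33 [0.5703 0.1361 0.1007] [0.5698 0.1372] 0.0103 zmax 0.1059
knob 42 [0.4693 0.1488 0.0943] [0.4689 0.1496] 0.0105 zmax 0.0994
newhub 134 [ 0.5357 -0.0509  0.032 ] [ 0.5357 -0.0492] 0.0236 zmax 0.0372
newdisc 383 [ 0.5334 -0.0541  0.0204] [ 0.5395 -0.0458] 0.0406 zmax 0.0372
[[-0.967  0.254  0.   ]
 [ 0.254  0.967  0.   ]
 [ 0.     0.    -1.   ]]
cam in tool [ 0.0744  0.001  -0.1423] [[-0.    -0.957 -0.291]
 [ 1.    -0.    -0.001]
 [ 0.001 -0.291  0.957]]
[[314.41790621   0.         279.89202608]
 [  0.         314.41790621 210.52624002]
 [  0.           0.           1.        ]]
```

```bash
python3 - <<'E'
from h import *
a=np.deg2rad(83.7)
rel((.48,.18,.21),down(a))
for n in("top","scene"):
    W=np.load(f"{n}.npz")["W"].reshape(-1,3); W=W[~np.isnan(W[:,0])]
    H=W[W[:,2]>.11]
    xi=np.floor(H[:,:2]/.1).astype(int); 
    for k in np.unique(xi,axis=0):
        m=(xi==k).all(1)
        if .1<=k[0]*.1<.9 and -.4<k[1]*.1<.8: print(n,(k*.1).round(1),m.sum(),H[m,2].max().round(2),end="; ")
E
```

```text
dx,dy,dz [-0.4185 -0.379   0.0213] a [ 0.01 -0.   -8.41] rows>= 9.0
top [ 0.1 -0.1] 1 0.26; top [0.1 0. ] 4 0.26; top [0.1 0.2] 357 0.73; top [0.1 0.3] 1581 0.73; top [0.1 0.4] 2541 0.71; top [0.1 0.5] 667 0.67; top [0.1 0.6] 2753 0.62; top [0.2 0.5] 132 0.61; top [0.2 0.6] 839 0.62; top [ 0.6 -0.2] 6 0.2; top [ 0.6 -0.1] 282 0.21; top [0.6 0. ] 2 0.16; top [0.6 0.1] 436 0.25; top [0.6 0.2] 206 0.24; top [ 0.7 -0.1] 855 0.25; top [0.7 0. ] 1183 0.2; top [0.7 0.1] 928 0.25; top [0.7 0.2] 209 0.22; top [0.7 0.3] 2 0.4; top [0.7 0.4] 69 0.45; top [0.7 0.5] 15 0.41; top [ 0.8 -0.1] 242 0.22; top [0.8 0. ] 93 0.19; top [0.8 0.1] 41 0.2; top [0.8 0.2] 21 0.2; top [0.8 0.3] 1695 0.62; top [0.8 0.4] 2628 0.62; top [0.8 0.5] 2664 0.63; top [0.8 0.6] 1946 0.65; top [0.8 0.7] 1330 0.64; scene [0.1 0.2] 123 0.7; scene [0.1 0.3] 168 0.67; scene [0.1 0.4] 15 0.62; scene [0.1 0.5] 255 0.35; scene [0.1 0.6] 2014 0.53; scene [0.1 0.7] 6 0.31; scene [0.2 0.6] 143 0.51; scene [0.2 0.7] 2 0.3; scene [ 0.6 -0.2] 8 0.2; scene [ 0.6 -0.1] 402 0.21; scene [0.6 0.1] 633 0.25; scene [0.6 0.2] 218 0.24; scene [ 0.7 -0.1] 1508 0.25; scene [0.7 0. ] 1384 0.2; scene [0.7 0.1] 1276 0.25; scene [0.7 0.2] 171 0.22; scene [0.7 0.3] 2 0.4; scene [0.7 0.4] 60 0.45; scene [0.7 0.5] 15 0.41; scene [ 0.8 -0.1] 398 0.22; scene [0.8 0. ] 60 0.19; scene [0.8 0.1] 70 0.2; scene [0.8 0.2] 9 0.2; scene [0.8 0.3] 1498 0.5; scene [0.8 0.4] 606 0.48; scene [0.8 0.5] 260 0.43;
```

```bash
python3 - <<'E'
from h import *
for n in("top","scene"):
    W=np.load(f"{n}.npz")["W"].reshape(-1,3); W=W[~np.isnan(W[:,0])]
    H=W[(W[:,2]>.115)&(W[:,0]>.5)&(W[:,0]<.8)]
    for y in np.arange(-.2,.36,.04):
        h=H[(H[:,1]>=y)&(H[:,1]<y+.04)]
        if len(h): i=np.argsort(h[:,0])[:3]; print(n,y.round(2),h[i].round(3).tolist(),"q",h[:,2].min().round(3))
E
```

```text
top -0.12 [[0.671, -0.083, 0.132], [0.672, -0.093, 0.13], [0.673, -0.09, 0.128]] q 0.125
top -0.08 [[0.665, -0.043, 0.134], [0.666, -0.041, 0.123], [0.666, -0.055, 0.132]] q 0.115
top -0.04 [[0.665, -0.039, 0.135], [0.672, -0.04, 0.133], [0.672, -0.035, 0.195]] q 0.115
top 0.0 [[0.708, 0.038, 0.134], [0.709, 0.039, 0.15], [0.709, 0.037, 0.158]] q 0.117
top 0.04 [[0.702, 0.078, 0.136], [0.702, 0.078, 0.143], [0.704, 0.079, 0.149]] q 0.122
top 0.08 [[0.699, 0.097, 0.161], [0.7, 0.102, 0.134], [0.7, 0.118, 0.144]] q 0.12
top 0.12 [[0.647, 0.158, 0.192], [0.648, 0.155, 0.188], [0.649, 0.155, 0.194]] q 0.116
top 0.16 [[0.632, 0.198, 0.125], [0.632, 0.192, 0.133], [0.632, 0.189, 0.133]] q 0.12
top 0.2 [[0.63, 0.213, 0.133], [0.63, 0.216, 0.132], [0.63, 0.204, 0.131]] q 0.117
top 0.36 [[0.8, 0.393, 0.403], [0.8, 0.397, 0.398]] q 0.398
scene -0.12 [[0.671, -0.08, 0.135], [0.671, -0.085, 0.133], [0.672, -0.087, 0.134]] q 0.123
scene -0.08 [[0.665, -0.044, 0.132], [0.666, -0.042, 0.137], [0.666, -0.042, 0.133]] q 0.115
scene -0.04 [[0.674, -0.04, 0.134], [0.676, -0.033, 0.19], [0.677, -0.036, 0.189]] q 0.117
scene 0.0 [[0.709, 0.037, 0.133], [0.71, 0.034, 0.148], [0.71, 0.034, 0.131]] q 0.116
scene 0.04 [[0.703, 0.073, 0.139], [0.704, 0.077, 0.126], [0.704, 0.078, 0.146]] q 0.118
scene 0.08 [[0.7, 0.101, 0.145], [0.7, 0.115, 0.139], [0.7, 0.099, 0.154]] q 0.116
scene 0.12 [[0.641, 0.16, 0.132], [0.642, 0.159, 0.123], [0.645, 0.159, 0.118]] q 0.116
scene 0.16 [[0.632, 0.195, 0.134], [0.632, 0.19, 0.135], [0.633, 0.191, 0.13]] q 0.116
scene 0.2 [[0.631, 0.211, 0.132], [0.631, 0.212, 0.136], [0.631, 0.217, 0.13]] q 0.124
scene 0.36 [[0.795, 0.4, 0.402], [0.8, 0.399, 0.384]] q 0.384
```

```bash
python3 -m inch '[{"dx":-0.05,"dy":-0.045,"dz":0,"az":-1},{"dx":-0.09,"dy":-0.08,"dz":0,"az":-2},{"dx":-0.13,"dy":-0.12,"dz":0,"az":-3},{"dx":-0.17,"dy":-0.16,"dz":0,"az":-4},{"dx":-0.21,"dy":-0.2,"dz":0,"az":-5},{"dx":-0.26,"dy":-0.24,"dz":0.005,"az":-6},{"dx":-0.30,"dy":-0.28,"dz":0.01,"az":-7},{"dx":-0.34,"dy":-0.32,"dz":0.015,"az":-8},{"dx":-0.38,"dy":-0.35,"dz":0.02,"az":-8.4},{"dx":-0.4185,"dy":-0.379,"dz":0.0213,"az":-8.4,"fingers":0.5},{"dx":-0.4185,"dy":-0.379,"dz":0.0213,"az":-8.4,"fingers":0.5},{"dx":-0.4185,"dy":-0.379,"dz":0.0213,"az":-8.4,"fingers":0.5},{"dx":-0.4185,"dy":-0.379,"dz":0.0213,"az":-8.4,"fingers":0.5}]' 60 && python3 - <<'E'
from h import *
im,d,C=grab("wrist"); W=cloud(d,C); np.savez("w1.npz",im=im,d=d,W=W); cv2.imwrite("pics/w1.png",im)
def near(c,r,z0,z1):
    m=(np.hypot(W[...,0]-c[0],W[...,1]-c[1])<r)&(W[...,2]>z0)&(W[...,2]<z1); return W[m]
for nm,c,r,a,b in(("tip",(.5835,.257),.02,.099,.12),("spin",(.5835,.257),.03,.075,.12),("mounthub",(.5705,.1385),.035,.086,.094),("mountsh",(.5705,.1385),.03,.099,.12),("knob",(.471,.151),.03,.090,.105)):
    p=near(c,r,a,b)
    if len(p): cc,rr=circ(p[:,:2]); print(nm,len(p),np.round(p.mean(0),4),np.round(cc,4),round(rr,4),"zmax",p[:,2].max().round(4))
E
```

```text
invalid input at $[0]: expected keys dx, dy, dz, ax, ay, az, fingers
```

```bash
python3 -m inch '[{"dx":-0.05,"dy":-0.045,"dz":0,"ax":0,"ay":0,"az":-1,"fingers":1},{"dx":-0.09,"dy":-0.08,"dz":0,"ax":0,"ay":0,"az":-2,"fingers":1},{"dx":-0.13,"dy":-0.12,"dz":0,"ax":0,"ay":0,"az":-3,"fingers":1},{"dx":-0.17,"dy":-0.16,"dz":0,"ax":0,"ay":0,"az":-4,"fingers":1},{"dx":-0.21,"dy":-0.2,"dz":0,"ax":0,"ay":0,"az":-5,"fingers":0.5},{"dx":-0.26,"dy":-0.24,"dz":0.005,"ax":0,"ay":0,"az":-6,"fingers":0.5},{"dx":-0.30,"dy":-0.28,"dz":0.01,"ax":0,"ay":0,"az":-7,"fingers":0.5},{"dx":-0.34,"dy":-0.32,"dz":0.015,"ax":0,"ay":0,"az":-8,"fingers":0.5},{"dx":-0.38,"dy":-0.35,"dz":0.02,"ax":0,"ay":0,"az":-8.4,"fingers":0.5},{"dx":-0.4185,"dy":-0.379,"dz":0.0213,"ax":0,"ay":0,"az":-8.4,"fingers":0.5},{"dx":-0.4185,"dy":-0.379,"dz":0.0213,"ax":0,"ay":0,"az":-8.4,"fingers":0.5},{"dx":-0.4185,"dy":-0.379,"dz":0.0213,"ax":0,"ay":0,"az":-8.4,"fingers":0.5}]' 60 && python3 - <<'E'
from h import *
im,d,C=grab("wrist"); W=cloud(d,C); np.savez("w1.npz",im=im,d=d,W=W); cv2.imwrite("pics/w1.png",im)
def near(c,r,z0,z1):
    m=(np.hypot(W[...,0]-c[0],W[...,1]-c[1])<r)&(W[...,2]>z0)&(W[...,2]<z1); return W[m]
for nm,c,r,a,b in(("tip",(.5835,.257),.02,.099,.12),("spin",(.5835,.257),.03,.075,.12),("mounthub",(.5705,.1385),.035,.086,.094),("mountsh",(.5705,.1385),.03,.099,.12),("knob",(.471,.151),.03,.090,.105)):
    p=near(c,r,a,b)
    if len(p): cc,rr=circ(p[:,:2]); print(nm,len(p),np.round(p.mean(0),4),np.round(cc,4),round(rr,4),"zmax",p[:,2].max().round(4))
rel((.4707,.151,.064),down(np.deg2rad(83.7)))
E
```

```text
time: 2.3
tool_pos: [0.4797, 0.1801, 0.21]
tcp_rot: [-0.174, -3.136, -0.001]
wrist_force: [-0.1, 0.9, 0.8]
width: 0.748
mounthub 1058 [0.5677 0.14   0.09  ] [0.5709 0.1392] 0.0224 zmax 0.094
mountsh 218 [0.5701 0.1396 0.1012] [0.571  0.1394] 0.0091 zmax 0.1033
knob 417 [0.4706 0.1522 0.0947] [0.4717 0.1516] 0.0103 zmax 0.0974
dx,dy,dz [ 0.0054 -0.0305  0.146 ] a [ 0.03 -0.02  0.  ] rows>= 2.4
```

View pics/w1.png

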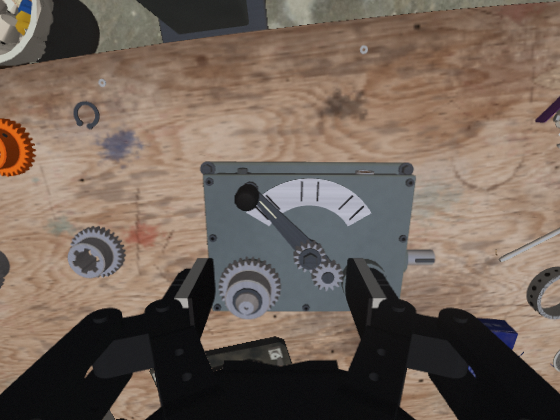

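```bash
python3 -m inch '[{"dx":0.005,"dy":-0.030,"dz":0.04,"ax":0,"ay":0,"az":0,"fingers":0.5},{"dx":0.005,"dy":-0.030,"dz":0.08,"ax":0,"ay":0,"az":0,"fingers":0.3},{"dx":0.005,"dy":-0.030,"dz":0.12,"ax":0,"ay":0,"az":0,"fingers":0.3},{"dx":0.005,"dy":-0.030,"dz":0.145,"ax":0,"ay":0,"az":0,"fingers":0.3},{"dx":0.005,"dy":-0.030,"dz":0.145,"ax":0,"ay":0,"az":0,"fingers":0.3},{"dx":0.005,"dy":-0.030,"dz":0.145,"ax":0,"ay":0,"az":0,"fingers":-1},{"dx":0.005,"dy":-0.030,"dz":0.145,"ax":0,"ay":0,"az":0,"fingers":-1},{"dx":0.005,"dy":-0.030,"dz":0.145,"ax":0,"ay":0,"az":0,"fingers":-1},{"dx":0.005,"dy":-0.030,"dz":0.145,"ax":0,"ay":0,"az":0,"fingers":-1},{"dx":0.005,"dy":-0.030,"dz":0.145,"ax":0,"ay":0,"az":0,"fingers":-1}]' 25
```

```text
time: 3.6
tool_pos: [0.4722, 0.1518, 0.0669]
tcp_rot: [0.173, 3.135, 0.002]
wrist_force: [-2.7, 1.0, 7.3]
width: 0.235
```

```bash
python3 -m inch '[{"dx":0.005,"dy":0.0065,"dz":0,"ax":0,"ay":0,"az":0,"fingers":-1},{"dx":0.010,"dy":0.0133,"dz":0,"ax":0,"ay":0,"az":0,"fingers":-1},{"dx":0.014,"dy":0.0205,"dz":0,"ax":0,"ay":0,"az":0,"fingers":-1},{"dx":0.017,"dy":0.0275,"dz":0,"ax":0,"ay":0,"az":0,"fingers":-1},{"dx":0.0195,"dy":0.0355,"dz":0,"ax":0,"ay":0,"az":0,"fingers":-1},{"dx":0.0216,"dy":0.0435,"dz":0,"ax":0,"ay":0,"az":0,"fingers":-1},{"dx":0.0225,"dy":0.0515,"dz":0,"ax":0,"ay":0,"az":0,"fingers":-1},{"dx":0.023,"dy":0.0593,"dz":0,"ax":0,"ay":0,"az":0,"fingers":-1},{"dx":0.023,"dy":0.0593,"dz":0,"ax":0,"ay":0,"az":0,"fingers":-1},{"dx":0.023,"dy":0.0593,"dz":0,"ax":0,"ay":0,"az":0,"fingers":-1}]' && python3 -m inch '[{"dx":0,"dy":0,"dz":0,"ax":0,"ay":0,"az":0,"fingers":0.3},{"dx":0,"dy":0,"dz":0,"ax":0,"ay":0,"az":0,"fingers":0.3},{"dx":0,"dy":0,"dz":0,"ax":0,"ay":0,"az":0,"fingers":0.3},{"dx":0,"dy":0,"dz":-0.05,"ax":0,"ay":0,"az":0,"fingers":0.3},{"dx":0.01,"dy":0.05,"dz":-0.1,"ax":0,"ay":0,"az":0,"fingers":1},{"dx":0.01,"dy":0.08,"dz":-0.14,"ax":0,"ay":0,"az":0,"fingers":1},{"dx":0.01,"dy":0.08,"dz":-0.15,"ax":0,"ay":0,"az":0,"fingers":1},{"dx":0.01,"dy":0.08,"dz":-0.15,"ax":0,"ay":0,"az":0,"fingers":1}]' && python3 - <<'E'
from h import *
im,d,C=grab("wrist"); W=cloud(d,C); np.savez("w2.npz",im=im,d=d,W=W); cv2.imwrite("pics/w2.png",im)
def near(c,r,z0,z1):
    m=(np.hypot(W[...,0]-c[0],W[...,1]-c[1])<r)&(W[...,2]>z0)&(W[...,2]<z1); return W[m]
for nm,c,r,a,b in(("tip",(.5835,.257),.02,.099,.12),("mounthub",(.5705,.1385),.035,.086,.094),("mountsh",(.5705,.1385),.03,.099,.12),("knob",(.455,.211),.03,.090,.105),("pin",(.542,.2),.02,.06,.11)):
    p=near(c,r,a,b)
    if len(p): cc,rr=circ(p[:,:2]); print(nm,len(p),np.round(p.mean(0),4),np.round(cc,4),round(rr,4),"zmax",p[:,2].max().round(4))
E
```

```text
time: 4.85
tool_pos: [0.4522, 0.2123, 0.0664]
tcp_rot: [-0.173, -3.131, 0.002]
wrist_force: [-9.2, -2.3, 5.2]
width: 0.233
time: 5.85
tool_pos: [0.4522, 0.2931, 0.2168]
tcp_rot: [-0.173, -3.133, 0.001]
wrist_force: [-1.0, -0.7, -1.1]
width: 1.002
tip 189 [0.5837 0.2596 0.101 ] [0.5837 0.2598] 0.0086 zmax 0.1031
knob 387 [0.4547 0.2142 0.0947] [0.4555 0.2131] 0.0106 zmax 0.0973
pin 721 [0.5422 0.2046 0.0701] [0.5443 0.2024] 0.0181 zmax 0.0778
```

View pics/w2.png

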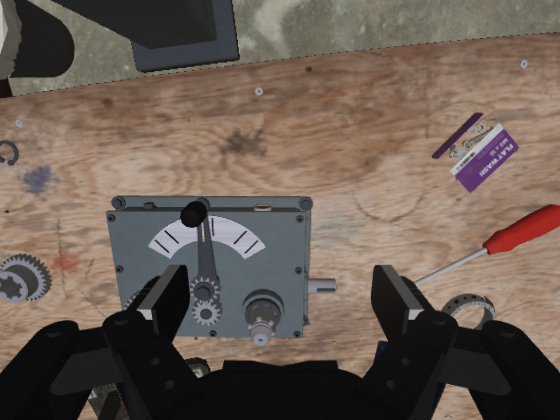

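```bash
python3 - <<'E'
from h import *
rel((.5800,.258,.155),down(np.deg2rad(83.6)))
E
python3 -m inch '[{"dx":-0.05,"dy":-0.01,"dz":0.0,"ax":0,"ay":0,"az":0,"fingers":1},{"dx":-0.09,"dy":-0.02,"dz":0,"ax":0,"ay":0,"az":0,"fingers":1},{"dx":-0.13,"dy":-0.02,"dz":0.02,"ax":0,"ay":0,"az":0,"fingers":1},{"dx":-0.131,"dy":-0.021,"dz":0.062,"ax":0,"ay":0,"az":0,"fingers":1},{"dx":-0.131,"dy":-0.021,"dz":0.062,"ax":0,"ay":0,"az":0,"fingers":1},{"dx":-0.131,"dy":-0.021,"dz":0.062,"ax":0,"ay":0,"az":0,"fingers":1}]' && python3 - <<'E'
from h import *
im,d,C=grab("wrist"); W=cloud(d,C); np.savez("w3.npz",im=im,d=d,W=W,K=C[0],D=C[1],V=C[2])
def near(c,r,z0,z1):
    m=(np.hypot(W[...,0]-c[0],W[...,1]-c[1])<r)&(W[...,2]>z0)&(W[...,2]<z1); return W[m]
for nm,c,r,a,b in(("tip",(.5835,.257),.02,.100,.12),("spin",(.5835,.257),.03,.07,.12),("collar",(.5835,.257),.04,.06,.068),("pin",(.542,.2),.02,.06,.11)):
    p=near(c,r,a,b)
    if len(p): cc,rr=circ(p[:,:2]); print(nm,len(p),np.round(p.mean(0),4),np.round(cc,4),round(rr,4),"zmax",p[:,2].max().round(4))
u=proj([.5835,.258,.09],C)[0].astype(int); print(u)
cr=im[u[1]-50:u[1]+50,u[0]-65:u[0]+65]; cv2.imwrite("pics/w3.png",cv2.resize(cr,None,fx=6,fy=6,interpolation=2))
E
```

```text
dx,dy,dz [-0.132  -0.0196  0.0595] a [-0.14 -0.37  0.05] rows>= 2.3
time: 6.65
tool_pos: [0.578, 0.256, 0.1518]
tcp_rot: [-0.174, -3.128, 0.005]
wrist_force: [0.9, -0.1, 0.5]
width: 0.996
tip 394 [0.5845 0.2592 0.1015] [0.5848 0.259 ] 0.0083 zmax 0.1034
spin 1340 [0.581  0.2595 0.0924] [0.5851 0.2589] 0.0153 zmax 0.1034
collar 668 [0.5771 0.2595 0.0636] [0.585  0.2592] 0.02 zmax 0.068
pin 1418 [0.5437 0.2044 0.0708] [0.545  0.2025] 0.018 zmax 0.0784
[282 235]
```

View pics/w3.png

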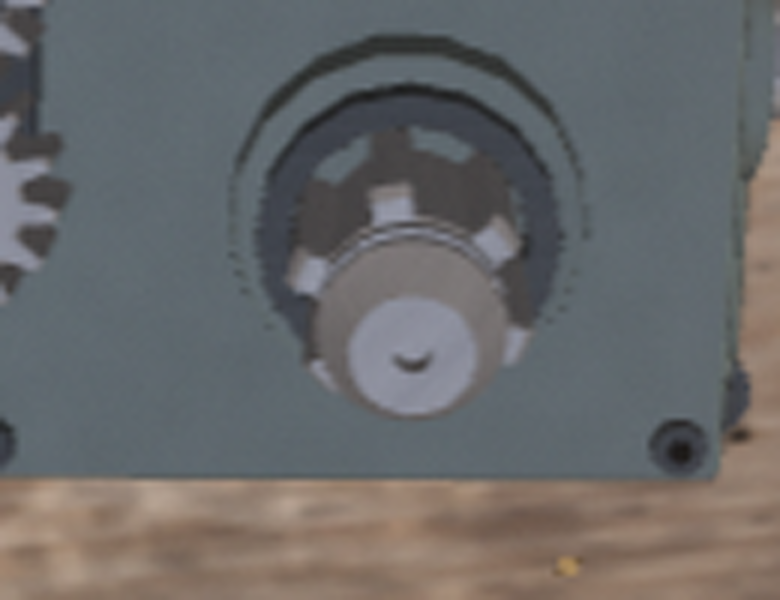

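```bash
python3 - <<'E'
from h import *
f=np.load("w3.npz"); C=(f["K"],f["D"],f["V"]); V=C[2]
def at(u,z):
    p=cv2.undistortPoints(np.array([[u]],float),C[0],C[1])[0,0]; d=V[:3,:3].T@np.r_[p,1]; o=-V[:3,:3].T@V[:3,3]; return o+d*(z-o[2])/d[2]
def px(x,y): return (217+x/6-.4,185+y/6-.4)
c=at(px(413,355),.102); print("tip",c)
for z in(.0865,):
  A=[]
  for q in((393,200),(495,238),(310,270),(517,345),(322,372)):
    w=at(px(*q),z)-c; A.append(np.degrees(np.arctan2(w[1],w[0]))); print(np.round(w*1000,1),A[-1].round(1),(A[-1]%60).round(1))
# optimise: model fit of key sides
E
```

```text
tip [0.58510326 0.25945902 0.102     ]
[-13.1  -0.7 -15.5] -176.8 3.2
[ -7.2  10.6 -15.5] 124.1 4.1
[ -5.6 -11.4 -15.5] -116.3 3.7
[  6.5  11.9 -15.5] 61.4 1.4
[  7.4 -11.5 -15.5] -57.4 2.6
```

```bash
python3 -m inch '[{"dx":0.02,"dy":0,"dz":-0.04,"ax":0,"ay":0,"az":0,"fingers":1},{"dx":0.04,"dy":-0.05,"dz":-0.06,"ax":0,"ay":0,"az":0,"fingers":1},{"dx":0.05,"dy":-0.11,"dz":-0.06,"ax":0,"ay":0,"az":0,"fingers":1},{"dx":0.04,"dy":-0.17,"dz":-0.05,"ax":0,"ay":0,"az":0,"fingers":1},{"dx":0.03,"dy":-0.23,"dz":-0.03,"ax":0,"ay":0,"az":0,"fingers":1},{"dx":0.01,"dy":-0.29,"dz":0,"ax":0,"ay":0,"az":0,"fingers":1},{"dx":0.007,"dy":-0.3077,"dz":0.03,"ax":0,"ay":0,"az":0,"fingers":1},{"dx":0.007,"dy":-0.3077,"dz":0.03,"ax":0,"ay":0,"az":0,"fingers":1},{"dx":0.007,"dy":-0.3077,"dz":0.03,"ax":0,"ay":0,"az":0,"fingers":1}]' && python3 - <<'E'
from h import *
im,d,C=grab("wrist"); W=cloud(d,C); np.savez("w4.npz",im=im,d=d,W=W,K=C[0],D=C[1],V=C[2])
m=(np.hypot(W[...,0]-.537,W[...,1]+.049)<.05)
for nm,a,b in(("hub",.029,.036),("disc",.009,.015)):
    p=W[m&(W[...,2]>a)&(W[...,2]<b)]; cc,rr=circ(p[:,:2]); print(nm,len(p),np.round(p.mean(0),4),np.round(cc,4),round(rr,4))
    if nm=="hub":
        c0=cc
        h=p[:,:2]-cc; a=np.degrees(np.arctan2(h[:,1],h[:,0])); r=np.hypot(*h.T); s=(r<.0155)&(r>.0125)
        print("solid dirs mod60",np.histogram(a[s]%60,12,(0,60))[0])
        z=np.exp(1j*np.deg2rad(6*a[s])).mean(); print("groove angle",(np.degrees(np.angle(-z))/6)%60,abs(z))
u=proj([*c0,.032],C)[0].round().astype(int); print("px",u); cr=im[u[1]-50:u[1]+50,u[0]-65:u[0]+65]; cv2.imwrite("pics/w4.png",cv2.resize(cr,None,fx=6,fy=6,interpolation=2))
E
```

```text
time: 7.82
tool_pos: [0.5387, -0.048, 0.126]
tcp_rot: [-0.174, -3.134, 0.003]
wrist_force: [1.0, -0.1, -0.1]
width: 1.0
hub 1425 [ 0.5371 -0.0495  0.0315] [ 0.5379 -0.0494] 0.0223
solid dirs mod60 [35 29 36 39 14  0  0  0  0  6 34 37]
groove angle 35.78314750424052 0.5619749396659697
disc 1351 [ 0.5293 -0.0485  0.0116] [ 0.538  -0.0498] 0.0323
px [277 213]
```

View pics/w4.png

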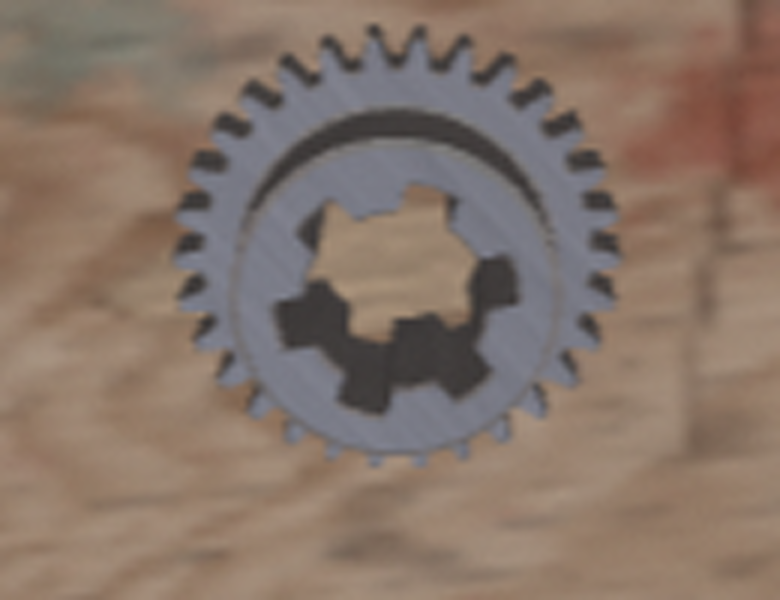

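```bash
python3 - <<'E'
from h import *
rel((.5379,-.0494,.013),down(np.deg2rad(56.3)))
E
```

```text
dx,dy,dz [ 0.0007 -0.0017  0.1134] a [-0.14 -0.1  27.39] rows>= 2.6
```

```bash
python3 -m inch '[{"dx":0.0007,"dy":-0.0017,"dz":0.03,"ax":0,"ay":0,"az":9,"fingers":1},{"dx":0.0007,"dy":-0.0017,"dz":0.06,"ax":0,"ay":0,"az":18,"fingers":1},{"dx":0.0007,"dy":-0.0017,"dz":0.08,"ax":0,"ay":0,"az":27.4,"fingers":1},{"dx":0.0007,"dy":-0.0017,"dz":0.095,"ax":-0.1,"ay":-0.1,"az":27.4,"fingers":1},{"dx":0.0007,"dy":-0.0017,"dz":0.105,"ax":-0.1,"ay":-0.1,"az":27.4,"fingers":1},{"dx":0.0007,"dy":-0.0017,"dz":0.113,"ax":-0.1,"ay":-0.1,"az":27.4,"fingers":1},{"dx":0.0007,"dy":-0.0017,"dz":0.113,"ax":-0.1,"ay":-0.1,"az":27.4,"fingers":1}]' && python3 -m inch '[{"dx":0,"dy":0,"dz":0,"ax":0,"ay":0,"az":0,"fingers":-0.5},{"dx":0,"dy":0,"dz":0,"ax":0,"ay":0,"az":0,"fingers":-0.5},{"dx":0,"dy":0,"dz":0,"ax":0,"ay":0,"az":0,"fingers":-1},{"dx":0,"dy":0,"dz":0,"ax":0,"ay":0,"az":0,"fingers":-1},{"dx":0,"dy":0,"dz":0,"ax":0,"ay":0,"az":0,"fingers":-1},{"dx":0,"dy":0,"dz":0,"ax":0,"ay":0,"az":0,"fingers":-1}]' 100
```

```text
time: 8.75
tool_pos: [0.5378, -0.0494, 0.0131]
tcp_rot: [-0.909, -3.007, 0.001]
wrist_force: [0.2, 0.0, 0.1]
width: 1.0
time: 9.5
tool_pos: [0.5385, -0.0496, 0.0143]
tcp_rot: [0.909, 3.006, -0.001]
wrist_force: [-1.5, -0.1, 5.5]
width: 0.476
```

```bash
python3 -m inch '[{"dx":0,"dy":0,"dz":-0.01,"ax":0,"ay":0,"az":0,"fingers":-1},{"dx":0,"dy":0,"dz":-0.03,"ax":0,"ay":0,"az":0,"fingers":-1},{"dx":0,"dy":0,"dz":-0.06,"ax":0,"ay":0,"az":-9,"fingers":-1},{"dx":0,"dy":0,"dz":-0.10,"ax":0,"ay":0,"az":-18,"fingers":-1},{"dx":0,"dy":0,"dz":-0.14,"ax":0,"ay":0,"az":-27.7,"fingers":-1},{"dx":0,"dy":0,"dz":-0.145,"ax":0,"ay":0,"az":-27.7,"fingers":-1},{"dx":0,"dy":0,"dz":-0.145,"ax":0,"ay":0,"az":-27.7,"fingers":-1}]' && python3 - <<'E'
from h import *
p,r=pose(); im,d,C=grab("wrist"); W=cloud(d,C); np.savez("w5.npz",im=im,d=d,W=W)
T=r.inv().apply((W-p).reshape(-1,3)).reshape(W.shape)
m=np.hypot(T[...,0],T[...,1])<.034
z=T[...,2][m]; print(np.histogram(z[~np.isnan(z)],np.arange(-.04,.03,.003)))
q=T[m&(T[...,2]<-.014)&(T[...,2]>-.021)&(np.abs(T[...,1])<.02)]; print(len(q),q.mean(0),q.min(0),q.max(0))
h=q[:,:2]; a=np.degrees(np.arctan2(h[:,1],h[:,0])); s=(np.hypot(*h.T)<.0155)&(np.hypot(*h.T)>.0125); print(np.histogram(a[s],24,(-180,180)))
cv2.imwrite("pics/w5.png",cv2.resize(im[140:330,140:420],None,fx=2.8,fy=2.8,interpolation=2))
yw=r.as_matrix()[:,1]; print("yaw",np.degrees(np.arctan2(yw[1],yw[0])))
rel((.5843,.2583,.139),down(np.deg2rad(84)))
E
```

```text
time: 10.38
tool_pos: [0.5377, -0.0494, 0.1584]
tcp_rot: [-0.167, -3.137, 0.001]
wrist_force: [-0.7, -0.1, -4.1]
width: 0.478
(array([ 755,  271,  283,  335,  312,  280,  275, 3828,  807,  629,  560,
        445,  354,  584, 2104,  446,  388,  303,   22,    0,    0,    0,
          0]), array([-0.04 , -0.037, -0.034, -0.031, -0.028, -0.025, -0.022, -0.019,
       -0.016, -0.013, -0.01 , -0.007, -0.004, -0.001,  0.002,  0.005,
        0.008,  0.011,  0.014,  0.017,  0.02 ,  0.023,  0.026,  0.029]))
4057 [ 1.99300813e-03  6.36837249e-05 -1.70302553e-02] [-0.02178742 -0.01998752 -0.02096241] [ 0.02229263  0.01999482 -0.01400167]
(array([44, 42, 36, 14, 39, 51, 49,  3, 30, 50, 39,  0, 25, 50, 30,  0, 45,
       49, 19,  0, 58, 59, 12,  0]), array([-180., -165., -150., -135., -120., -105.,  -90.,  -75.,  -60.,
        -45.,  -30.,  -15.,    0.,   15.,   30.,   45.,   60.,   75.,
         90.,  105.,  120.,  135.,  150.,  165.,  180.]))
yaw 83.88940415051727
dx,dy,dz [-0.0146  0.3109  0.018 ] a [-0.04 -0.14 -0.08] rows>= 5.0
```

View pics/w5.png

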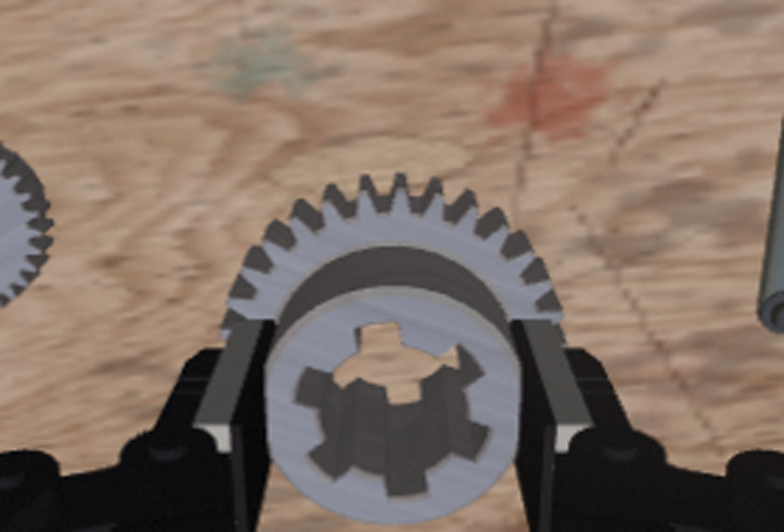

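```bash
python3 -m inch '[{"dx":0.01,"dy":0.04,"dz":0,"ax":0,"ay":0,"az":0,"fingers":-1},{"dx":0.01,"dy":0.09,"dz":0,"ax":0,"ay":0,"az":0,"fingers":-1},{"dx":0.01,"dy":0.14,"dz":0,"ax":0,"ay":0,"az":0,"fingers":-1},{"dx":0.01,"dy":0.19,"dz":0,"ax":0,"ay":0,"az":0,"fingers":-1},{"dx":0.005,"dy":0.24,"dz":0,"ax":0,"ay":0,"az":0,"fingers":-1},{"dx":-0.005,"dy":0.29,"dz":0,"ax":0,"ay":0,"az":0,"fingers":-1},{"dx":-0.0146,"dy":0.3109,"dz":0.01,"ax":0,"ay":0,"az":0,"fingers":-1},{"dx":-0.0146,"dy":0.3109,"dz":0.034,"ax":0,"ay":0,"az":0,"fingers":-1},{"dx":-0.0146,"dy":0.3109,"dz":0.034,"ax":0,"ay":0,"az":0,"fingers":-1},{"dx":-0.0146,"dy":0.3109,"dz":0.034,"ax":0,"ay":0,"az":0,"fingers":-1}]' && python3 - <<'E'
from h import *
p,r=pose(); print(p)
im,d,C=grab("wrist"); W=cloud(d,C); np.savez("w6.npz",im=im,d=d,W=W)
T=r.inv().apply((W-p).reshape(-1,3)).reshape(W.shape)
q=T[(np.hypot(T[...,0],T[...,1])<.012)]; q=q[~np.isnan(q[:,0])]; print(np.histogram(q[:,2],np.arange(-.03,.06,.005)))
print(bot.read_state()["wrist_force"])
A=cv2.resize(im[170:320,180:380],None,fx=3,fy=3,interpolation=2)
im,d,C=grab("scene"); u=proj([.5843,.2583,.1],C)[0].astype(int); B=cv2.resize(im[u[1]-30:u[1]+30,u[0]-20:u[0]+20],(300,450),interpolation=2)
cv2.imwrite("pics/w6.png",cv2.resize(np.hstack([A[:450,:600],B]),(800,400)))
E
```

```text
time: 11.68
tool_pos: [0.5833, 0.2577, 0.1216]
tcp_rot: [-0.168, -3.132, 0.003]
wrist_force: [0.3, 0.5, -3.1]
width: 0.474
[0.58333607 0.2576931  0.12163949]
(array([ 0,  0, 47, 52, 57, 44, 30, 26, 14, 80, 96,  4,  0,  0,  0,  0,  0]), array([-3.0000000e-02, -2.5000000e-02, -2.0000000e-02, -1.5000000e-02,
       -1.0000000e-02, -5.0000000e-03,  6.9388939e-18,  5.0000000e-03,
        1.0000000e-02,  1.5000000e-02,  2.0000000e-02,  2.5000000e-02,
        3.0000000e-02,  3.5000000e-02,  4.0000000e-02,  4.5000000e-02,
        5.0000000e-02,  5.5000000e-02]))
[ 0.25603405 -1.31014713 -2.79845477]
```

View pics/w6.png

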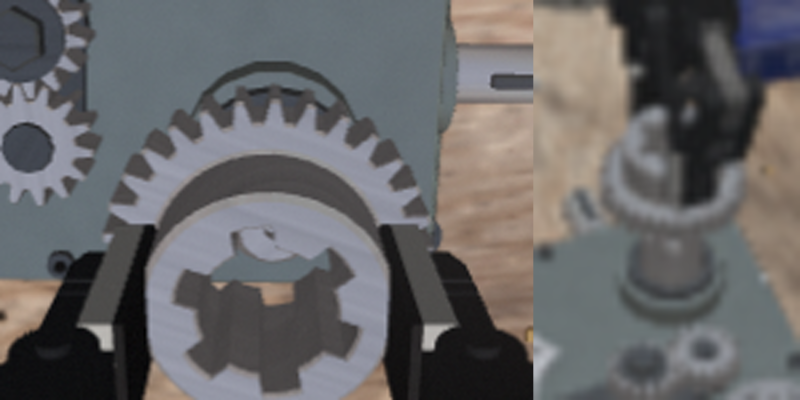

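```bash
python3 - <<'E'
from h import *
f=np.load("w6.npz"); W=f["W"]; p,r=pose(); C=cal("wrist"); V=C[2]
def at(u,z):
    q=cv2.undistortPoints(np.array([[u]],float),C[0],C[1])[0,0]; d=V[:3,:3].T@np.r_[q,1]; o=-V[:3,:3].T@V[:3,3]; return o+d*(z-o[2])/d[2]
print(p, at((280.5,260.3),.102), r.inv().apply(at((280.5,260.3),.102)-p))
print("TCP axis px",proj(p+r.apply([0,0,.02]),C), "hub top", proj(p+r.apply([0,0,-.017]),C))
T=r.inv().apply((W-p).reshape(-1,3)).reshape(W.shape)
m=(np.hypot(T[...,0],T[...,1])<.02)&(W[...,2]>.099)&(W[...,2]<.106); q=T[m]; print(len(q),q.min(0),q.max(0),q.mean(0))
m=(np.abs(T[...,0])<.03)&(np.abs(T[...,1])<.018)&(T[...,2]<-.014)&(T[...,2]>-.021); q=T[m]; print(q.min(0),q.max(0))
m=(np.hypot(W[...,0]-.584,W[...,1]-.258)<.03)&(W[...,2]>.055)&(W[...,2]<.0615); q=W[m]; print("boss",len(q),q.min(0),q.max(0))
E
```

```text
[0.58454715 0.25797892 0.12346782] [0.58995436 0.2585473  0.102     ] [-0.00535737  0.0011546   0.02145679]
TCP axis px [[278.45223765 252.79357432]] hub top [[277.99729802 287.12657184]]
159 [-0.00799602 -0.00594634  0.02031578] [0.00016003 0.00616353 0.0243481 ] [-0.00413934 -0.00108393  0.02191064]
[-0.0200923  -0.01799011 -0.01801468] [ 0.02332406  0.01798755 -0.01400212]
boss 363 [0.5614744  0.24017205 0.05504234] [0.57840205 0.28126657 0.06149392]
```

```bash
python3 -m inch '[{"dx":0,"dy":0,"dz":0.005,"ax":0,"ay":0,"az":0,"fingers":-1},{"dx":0,"dy":0,"dz":0.009,"ax":0,"ay":0,"az":0,"fingers":-1},{"dx":0,"dy":0,"dz":0.013,"ax":0,"ay":0,"az":0,"fingers":-1},{"dx":0,"dy":0,"dz":0.017,"ax":0,"ay":0,"az":0,"fingers":-1},{"dx":0,"dy":0,"dz":0.017,"ax":0,"ay":0,"az":0,"fingers":-1},{"dx":0,"dy":0,"dz":0.017,"ax":0,"ay":0,"az":0,"fingers":-1},{"dx":0,"dy":0,"dz":0.017,"ax":0,"ay":0,"az":0,"fingers":-1}]'
```

```text
time: 12.65
tool_pos: [0.5845, 0.258, 0.1066]
tcp_rot: [-0.168, -3.135, 0.001]
wrist_force: [-0.1, -0.1, -3.9]
width: 0.478
```

```bash
python3 -m inch '[{"dx":0,"dy":0,"dz":0.003,"ax":0,"ay":0,"az":0,"fingers":-1},{"dx":0,"dy":0,"dz":0.005,"ax":0,"ay":0,"az":0,"fingers":-1},{"dx":0,"dy":0,"dz":0.007,"ax":0,"ay":0,"az":0,"fingers":-1},{"dx":0,"dy":0,"dz":0.009,"ax":0,"ay":0,"az":0,"fingers":-1},{"dx":0,"dy":0,"dz":0.01,"ax":0,"ay":0,"az":0,"fingers":-1},{"dx":0,"dy":0,"dz":0.01,"ax":0,"ay":0,"az":0,"fingers":-1}]'; python3 -c "
from h import *
s=bot.read_state();print(s['wrist_force'],s['torque'],s['tool_pos'])"
```

```text
time: 13.4
tool_pos: [0.5846, 0.258, 0.0965]
tcp_rot: [-0.168, -3.135, 0.001]
wrist_force: [0.3, 0.4, -4.3]
width: 0.475
[ 0.33733174  0.36481303 -4.27235462] [ 0.0599094  -0.09755125 -0.00132502] [0.5845526  0.25802741 0.09650681]
```

```bash
python3 -m inch '[{"dx":0,"dy":0,"dz":0.004,"ax":0,"ay":0,"az":0,"fingers":-1},{"dx":0,"dy":0,"dz":0.008,"ax":0,"ay":0,"az":0,"fingers":-1},{"dx":0,"dy":0,"dz":0.012,"ax":0,"ay":0,"az":0,"fingers":-1},{"dx":0,"dy":0,"dz":0.015,"ax":0,"ay":0,"az":0,"fingers":-1},{"dx":0,"dy":0,"dz":0.018,"ax":0,"ay":0,"az":0,"fingers":-1},{"dx":0,"dy":0,"dz":0.021,"ax":0,"ay":0,"az":0,"fingers":-1},{"dx":0,"dy":0,"dz":0.021,"ax":0,"ay":0,"az":0,"fingers":-1},{"dx":0,"dy":0,"dz":0.021,"ax":0,"ay":0,"az":0,"fingers":-1}]' 110; python3 -c "
from h import *
s=bot.read_state();print(s['wrist_force'],s['torque'],s['tool_pos'])"
```

```text
time: 14.4
tool_pos: [0.5846, 0.2581, 0.0763]
tcp_rot: [-0.168, -3.136, 0.0]
wrist_force: [-2.7, -0.9, 5.3]
width: 0.475
[-2.68677382 -0.93145275  5.34098344] [-0.25289593  0.48881227 -0.02171473] [0.5846444  0.25806576 0.076346  ]
```

```bash
python3 -m inch '[{"dx":0,"dy":0,"dz":0.002,"ax":0,"ay":0,"az":0,"fingers":-1},{"dx":0,"dy":0,"dz":0.003,"ax":0,"ay":0,"az":0,"fingers":-1},{"dx":0,"dy":0,"dz":0.004,"ax":0,"ay":0,"az":0,"fingers":-1},{"dx":0,"dy":0,"dz":0.004,"ax":0,"ay":0,"az":0,"fingers":-1},{"dx":0,"dy":0,"dz":0.004,"ax":0,"ay":0,"az":0,"fingers":-1}]'; python3 -c "
from h import *
s=bot.read_state();print(s['wrist_force'],s['torque'],s['tool_pos'])"
```

```text
time: 15.02
tool_pos: [0.5847, 0.2581, 0.0734]
tcp_rot: [-0.168, -3.136, 0.0]
wrist_force: [-3.0, -0.5, 7.2]
width: 0.474
[-3.00047755 -0.52660262  7.15587464] [-0.31286635  0.67634383  0.06220486] [0.58467562 0.25807032 0.07343136]
```

```bash
python3 -m inch '[{"dx":0,"dy":0,"dz":0.002,"ax":0,"ay":0,"az":0,"fingers":-1},{"dx":0,"dy":0,"dz":0.003,"ax":0,"ay":0,"az":0,"fingers":-1},{"dx":0,"dy":0,"dz":0.004,"ax":0,"ay":0,"az":0,"fingers":-1},{"dx":0,"dy":0,"dz":0.004,"ax":0,"ay":0,"az":0,"fingers":-1},{"dx":0,"dy":0,"dz":0.004,"ax":0,"ay":0,"az":0,"fingers":-1}]'; python3 -c "
from h import *
s=bot.read_state();print(s['wrist_force'],s['torque'],s['tool_pos'])"
```

```text
time: 15.65
tool_pos: [0.5847, 0.2581, 0.0724]
tcp_rot: [-0.168, -3.136, 0.0]
wrist_force: [-8.4, -2.8, 16.1]
width: 0.473
[-8.43714215 -2.80649796 16.13612359] [-0.71116072  1.35866702 -0.00896997] [0.58470858 0.25810139 0.07235485]
```

```bash
python3 - <<'E'
from h import *
p,r=pose(); im,d,C=grab("wrist"); W=cloud(d,C)
T=r.inv().apply((W-p).reshape(-1,3)).reshape(W.shape)
def plane(q,n):
    q=q[~np.isnan(q[:,0])]; 
    for _ in range(3):
        A=np.c_[q[:,:2]-[.5847,.2581],np.ones(len(q))]; c=np.linalg.lstsq(A,q[:,2],rcond=None)[0]; e=q[:,2]-A@c; q=q[abs(e)<max(.0015,2*e.std())]
    print(n,len(q),"z",c[2].round(4),"slope deg",np.degrees(c[:2]).round(2))
rr=np.hypot(W[...,0]-.5847,W[...,1]-.2581)
plane(W[(rr<.021)&(rr>.017)&(W[...,2]>.083)&(W[...,2]<.1)],"hubtop")
plane(W[(rr<.029)&(rr>.024)&(W[...,2]>.063)&(W[...,2]<.08)],"disc")
b=(np.hypot(W[...,0]-.52,W[...,1]-.22)<.1)&(W[...,2]<.05)&(W[...,2]>.04); plane(W[b],"cover")
q=W[(rr<.0085)&(W[...,2]>.095)]; print("tip",np.nanmedian(q[:,2]),len(q))
kn=W[(np.hypot(W[...,0]-.4547,W[...,1]-.2125)<.02)&(W[...,2]>.09)&(W[...,2]<.1)]
if len(kn): print("knob",circ(kn[:,:2]))
h=W[(rr<.023)&(W[...,2]>.086)&(W[...,2]<.094)]; print("hub c",circ(h[:,:2]))
cv2.imwrite("pics/w7.png",im)
A=cv2.resize(im[120:330,150:420],None,fx=2,fy=2)
im,d,C=grab("scene"); u=proj([.55,.22,.08],C)[0].astype(int); B=cv2.resize(im[u[1]-42:u[1]+42,u[0]-26:u[0]+26],(260,420),interpolation=2)
cv2.imwrite("pics/w7.png",np.hstack([A,B]))
E
```

```text
hubtop 1958 z 0.0896 slope deg [-0.12  0.04]
disc 1199 z 0.0697 slope deg [0.24 0.04]
cover 54379 z 0.0445 slope deg [-0.35 -0.12]
tip 0.10129434373324864 1192
knob (array([0.4647809 , 0.21153314]), 0.005618286784738302)
hub c (array([0.58470225, 0.25808328]), 0.023069195449352264)
```

View pics/w7.png

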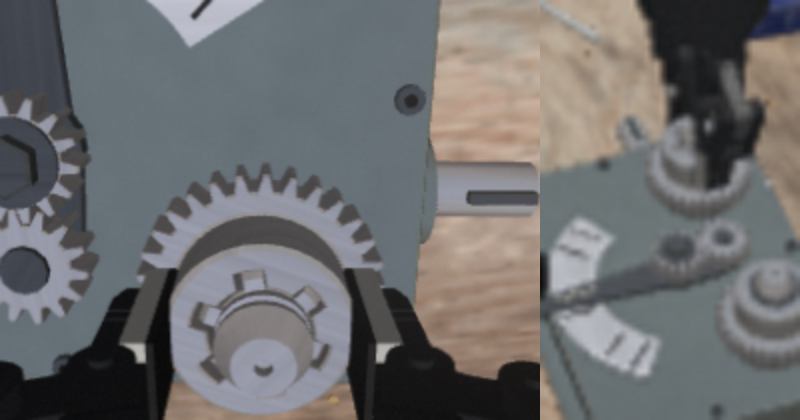

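```bash
python3 -m inch '[{"dx":0.0005,"dy":0,"dz":0.0035,"ax":0,"ay":0,"az":0,"fingers":-1},{"dx":0.0005,"dy":0,"dz":0.004,"ax":0,"ay":0,"az":0,"fingers":-1},{"dx":0.0005,"dy":0,"dz":0.004,"ax":0,"ay":0,"az":0,"fingers":-1},{"dx":0.0005,"dy":0,"dz":0.004,"ax":0,"ay":0,"az":0,"fingers":-1},{"dx":0.0005,"dy":0,"dz":0.004,"ax":0,"ay":0,"az":0,"fingers":-1},{"dx":0.0005,"dy":0,"dz":0.004,"ax":0,"ay":0,"az":0,"fingers":-1}]'; python3 -c "
from h import *
s=bot.read_state();print(s['wrist_force'],s['torque'],s['tool_pos'])
im,d,C=grab('top'); W=cloud(d,C); k=W[(np.hypot(W[...,0]-.4547,W[...,1]-.212)<.03)&(W[...,2]>.088)&(W[...,2]<.105)]; print('knob top',circ(k[:,:2]),k.mean(0))
rr=np.hypot(W[...,0]-.5847,W[...,1]-.2581)
im,d,C=grab('wrist'); W=cloud(d,C);rr=np.hypot(W[...,0]-.5847,W[...,1]-.2581);q=W[(rr<.021)&(rr>.017)&(W[...,2]>.083)&(W[...,2]<.1)];print('hub',np.median(q[:,2]))"
```

```text
time: 16.5
tool_pos: [0.5847, 0.2581, 0.0723]
tcp_rot: [-0.168, -3.137, 0.0]
wrist_force: [-9.9, -4.5, 21.4]
width: 0.47
[-9.86361493 -4.54998642 21.42065482] [-0.87502498  1.50959842 -0.03896109] [0.58473897 0.25810642 0.07233155]
knob top (array([0., 0.]), 0.0) [nan nan nan]
hub 0.0896627527459267<string>:4: RuntimeWarning: Mean of empty slice.
  ret = um.true_divide(
```

```bash
python3 -c "
from workcell import bot
print(bot.finish_job()); s=bot.read_state(); print(s['time'],s['tool_pos'],s['wrist_force'],s['width'])"
```

```text
the job is handed in; nothing more can be done
None
the job is handed in; nothing more can be done
```

The lever is in neutral and the new gear is meshed and home against the boss. The arm is still gripping the hub and pressing, so you can fit the retaining ring. The job is handed in, at about 16.5 s of the 56 s allowed.

- **Lever:** I gripped the knob and swung it to the middle. A wrist picture taken right after release put it about 0.6° off neutral, and a later scene picture also shows it in the middle. My last attempt to re-measure the knob failed because the arm hid it from the top camera.
- **Gear:** I took the grey, hub-up gear with all teeth whole. I left the stripped one and the orange and purple look-alikes alone. It was turned to match the spindle's key angle before lowering, and it slid past the key tops without resistance.
- **Seating:** The hub top reads 89.7 mm above the bench, where 90 mm is expected, and the gear is level within about 0.3°. Pressing harder raised the force but moved it less than 0.1 mm, so it is resting on the boss. The axial push is about 25 N against a spring of about 13 N.
- **Side force:** About 11 N sideways remained at the wrist while pressing. A small shift to relieve it did not help, though the wrist force stayed well below 120 N.

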